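# Show a grooved stick to the inspection camera

## Robot

A 7-joint arm with a two-finger parallel gripper is mounted at the origin on a cart in front of the work surface, level with it; the furniture and walls round the work are solid. World frame = base frame: x ahead of the robot, y to its left, z up, the work surface at z = 0. Lengths are in m, angles in rad, forces in N, time in s.
With the tool pointing down it reaches from about 0.4 to 0.875 m from the base axis. Payload 6.5 kg.
Tool frame: the origin (TCP) lies on the centre line of the jaws, within the pads' length; the fingertips stand 17 mm ahead of it and the grasp point (between the pads) lies 2 mm behind it; y points along the fingers, z is the direction in which the jaws open and shut, and the axes are right-handed (so a half turn about y gives the same grasp; the last joint's range is limited). The gripper opens to 85 mm and grips with 20 to 120 N. Pads are 22 mm wide; open, the fingers measure 114 mm over their backs; the gripper's body (76 mm by 85 mm) begins 54 mm behind the grasp point. The pads swing forward as they close: fully open they stand 13 mm farther back than shut.
Start: joints at [1.233, 0.536, -0.004, 1.538, 0.003, 1.067, -0.071], TCP at [0.174, -0.626, 0.248] pointing down, gripper open.
Joint ranges: [-2.7, 2.7], [-0.37, 2.16], [-1.27, 1.26], [0.24, 2.4], [-1.31, 4.45], [0.19, 1.91], [-2.76, 2.76]. Speed limits (rad/s): [2.39, 2.39, 3.14, 3.14, 3.14, 3.14, 3.14].

## Interface

Orientations are given as a unit quaternion [x, y, z, w].
In Python, from rig import arm gives the robot as it stands.
- The arm moves only by the tool arm_command, never from a script. Its argument "deltas" is a list of rows, each a list of 7 numbers: the shift along the tool's x, y, z in m, then the turn, a rotation vector about the tool's x, y, z in degrees, then the finger opening in m, from 0 to 0.0854. In form: [[x, y, z, ax, ay, az, fingers], ...]. A call has 1 to 12 rows; each row is the pose to reach, as a shift and turn from the pose commanded when the call began, along the tool's axes at that moment; what a row does not reach only later rows make up. A row lasts 1/8 s, in which the tool goes at most 62.5 mm and 10.7 degrees, less where a joint would pass 70% of its speed; a pose out of reach is approached as far as the arm can. A call with a gripper value outside its range is refused whole. The fingers move at their own pace and stop on an object; "newtons" is the grip in N (left out, the last holds). Time passes only in rows, so rows that repeat a pose let the fingers close. It gives the time, the measured TCP pose, the force and the opening at its end, in the units of the state.
- arm.get_obs(): the state, without advancing time (a new reading comes with each control period).
- arm.get_image(name): name is "scene" or "top" or "wrist"; returns a dict with "frame" (420x560x3 uint8, blue, green, red), "fx", "fy", "cx", "cy" (pixels), "k1" (the pictures are not rectified: a ray, as slopes to the right and down, at radius r is drawn at 1 + k1 r^2 times it, then the intrinsics apply), "R" (3x3) and "t" (3): a world point X has camera coordinates R X + t. Camera axes: x right, y down, z forward; pixel columns grow to the right and rows downward; lengths in m; the calibration is good to about 2 mm. A picture is of the moment at which its call begins. There is no depth.
- arm.close_job(): hands the job in, once; it reports no verdict.
The state is a dict: "clock": time; "joints": joint angles; "joint_vel": joint speeds; "tau": joint torques, N m; "ee_pos": TCP position; "eef_rot": TCP orientation; "ft_force": force on the tool from outside, world axes, zero at the start; "moment": the same for the moment, N m; "opening": opening from 0.0 (shut) to 1.0 (fully open).
Only numpy, scipy, OpenCV 4.12 (cv2) and the standard library are available. Lean on these libraries where they do the work, as an engineer would, in place of code of your own. Each camera call takes 0.05 s, during which the arm holds its last target.

## Task

On the key box of the inspection camera, first press the long bar key right down and let it come up, then do the same with the round key, leaving the square key alone. Then take the grooved stick out of the dark wooden nest and hold it still and level, the same way up, in the air in front of the lens, 13 cm from it, with the groove centred on the lens axis and facing squarely into the lens. Finish while holding it there; leave the plain stick in its channel and everything else undisturbed.

Things in the scene. Friction and masses are not known exactly. Their poses are not given: they have to be found in the camera images.
- keybox: Flat grey key box, 64 (x) x 170 (y) x 32 mm, fixed to the saw table; origin at the centre of its underside. Three white keys stand in a row along its y axis: bar key in the middle (y 0), round key at y = +52 mm, square key at y = -52 mm.
- bar_key_top (a point): Centre of the top face of the bar key (46 mm along the box's x, 24 mm along y), 43 mm above the table when up.
- round_key_top (a point): Centre of the top face of the round key (26 mm diameter), 43 mm above the table when up.
- square_key_top (a point): Centre of the top face of the square key (26 x 26 mm), 43 mm above the table when up. Leave this key alone.
- bar_key (a joint): Travel of the bar key downwards: 0 up, 0.005 m fully down; counts as pressed beyond 0.0035. A spring brings it back; about 1 N starts it moving, about 4 N holds it fully down.
- round_key (a joint): Travel of the round key, the same as the bar key.
- square_key (a joint): Travel of the square key, the same as the bar key; must stay up.
- camera: Inspection camera on a post with a 110 x 110 x 10 mm foot, fixed to the table, 213 mm high; origin at table height, below the camera's housing. It looks level along its own -x axis; z is up.
- lens (a point): Centre of the front of the camera's lens, 180 mm above the table, 70 mm from the camera's origin along its -x.
- aim (a point): The point in the air where the mouth of the groove belongs: on the lens axis, 130 mm in front of the lens (200 mm from the camera's origin along its -x), 180 mm above the table.
- nest: Dark wooden nest fixed to the table: board 200 (x) x 150 (y) x 12 mm, origin at the centre of its underside. It has two channels along its x axis, at y = +40 and -40 mm, each 30 mm wide between four cheeks (20 mm long, 13 mm thick, 20 mm high above the board) that stand at x = +84 and -84 mm; between x = -74 and +74 mm the sticks' sides are free.
- grooved_stick: Loose wooden stick, 200 (x) x 26 (y) x 38 (z) mm, 0.07 to 0.14 kg, lying in one of the nest's two channels (either one), its underside on the board 12 mm above the table. Origin at the centre of its underside, x along its length, z up. A groove 30 mm wide and 10 mm deep is cut over the full height of its +y face, centred at x = +40 mm. In the nest the stick's axes are nearly parallel to the nest's.
- groove (a point): Centre of the groove's mouth, in the plane of the stick's +y face: at (40, 13, 19) mm in the stick's frame.
- groove_back (a point): Point straight behind the groove on the stick's opposite (-y) face: at (40, -13, 19) mm in the stick's frame.
- plain_stick: Loose wooden stick of the same size without a groove, in the nest's other channel; stays there. Origin at the centre of its underside, x along its length.
- masking_tape: Roll of masking tape lying flat, 77 mm diameter, 25 mm high, near the work; leave it. Origin at the centre of its underside.
- sanding_block: Dark sanding block, 90 x 83 x 46 mm, at the front right; leave it. Origin at the centre of its underside.
- calliper: Calliper lying flat, 65 x 190 x 16 mm, in front of the nest; leave it. Origin at the centre of its underside.

How it is judged:
By the outcome, as a careful person would: the job done as asked, in the order asked, and still so for the second after the job is handed in, while the arm keeps its last pose, push and grip.
It also fails if it takes over 54 s, if anything falls off the work surface, if the arm or the gripper's body presses on something with over 40 N, if the wrist force passes 120 N, or if a joint passes its speed limit or range.

## Working session

There is one attempt and no reset: what is moved stays moved. The work goes in short steps, Python scripts to look and compute and a tool call to move; the robot and the scene stay as the last step left them, time stands still between calls to the robot, and variables do not carry over. Pictures are saved under pics/ and viewed, and the job is handed in when it is done.

Besides the shell and the picture viewer there is one more tool, called after "Emit:" by a JSON object that holds its "name" and its "arguments". arm_command: Moves the arm, as the interface text tells. Its arguments: {"type":"object","properties":{"deltas":{"type":"array","items":{"type":"array","items":{"type":"number"}}},"newtons":{"type":"number"}},"required":["deltas"]}

```bash
ls; mkdir -p pics; cat > h.py <<'E'
import numpy as np, cv2, json
from rig import arm
from scipy.spatial.transform import Rotation as Rn
def snap(name,fn):
    d=arm.get_image(name); cv2.imwrite(f'pics/{fn}.png',d['frame'])
    np.savez(f'pics/{fn}.npz',**{k:np.array(v) for k,v in d.items()}); return d
def load(fn): return dict(np.load(f'pics/{fn}.npz'))
def ray(d,uv):
    K=np.array([[d['fx'],0,d['cx']],[0,d['fy'],d['cy']],[0,0,1]],float)
    p=cv2.undistortPoints(np.array(uv,float).reshape(-1,1,2),K,np.array([d['k1'],0,0,0],float)).reshape(-1,2)
    R=np.array(d['R']);t=np.array(d['t'])
    return -R.T@t, np.c_[p,np.ones(len(p))]@R
def onz(d,uv,z):
    c,r=ray(d,uv); return c+r*((z-c[2])/r[:,2])[:,None]
def proj(d,X):
    K=np.array([[d['fx'],0,d['cx']],[0,d['fy'],d['cy']],[0,0,1]],float)
    R=np.array(d['R']);t=np.array(d['t'])
    return cv2.projectPoints(np.array(X,float).reshape(-1,3),cv2.Rodrigues(R)[0],t,K,np.array([d['k1'],0,0,0],float))[0].reshape(-1,2)
E
python3 - <<'E'
from h import *
print(arm.get_obs())
for n in ['scene','top','wrist']:
    d=snap(n,n+'0'); print(n,d['fx'],d['cx'],d['cy'],d['k1'],np.round(d['R'],3).tolist(),d['t'])
E
```

```text
pics
{'clock': 0.0, 'joints': array([ 1.23282352,  0.53719661, -0.00446855,  1.53886024,  0.0026054 ,
        1.06727378, -0.071212  ]), 'joint_vel': array([-3.51386884e-04, -6.42817069e-04,  9.87524505e-05, -8.62576266e-04,
       -1.45340008e-03, -1.08301101e-03,  1.28080322e-03]), 'tau': array([-5.39789489e-04, -5.83416474e+01,  1.04813967e+00, -2.59106898e+01,
        1.22471279e-02,  9.40284866e-03, -2.58967418e-06]), 'ee_pos': array([ 0.17432784, -0.62557171,  0.24739807]), 'eef_rot': array([-0.09594523,  0.70118374, -0.69998412,  0.09569805]), 'ft_force': array([-0.09949925, -0.41133223,  0.55368313]), 'moment': array([-0.0499845 , -0.04909063, -0.06450117]), 'opening': 1.001187095496292}
scene 517.4343710068938 280.6008013151954 203.987610619292 -0.18328652021434655 [[-0.613, -0.79, -0.012], [-0.687, 0.54, -0.487], [0.391, -0.29, -0.873]] [0.37830622 0.44895618 1.22394082]
top 492.00095067972654 286.19920149741733 217.76887538238685 -0.09797034344150427 [[0.005, -1.0, -0.027], [-0.986, -0.001, -0.167], [0.167, 0.027, -0.986]] [0.02862649 0.60783332 1.17647301]
wrist 354.0368074053128 281.44850306122345 205.57514967048635 -0.07976878676179226 [[0.268, -0.963, -0.001], [-0.926, -0.258, 0.276], [-0.266, -0.073, -0.961]] [-0.64893946 -0.0361898   0.37872134]
```

View pics/top0.png

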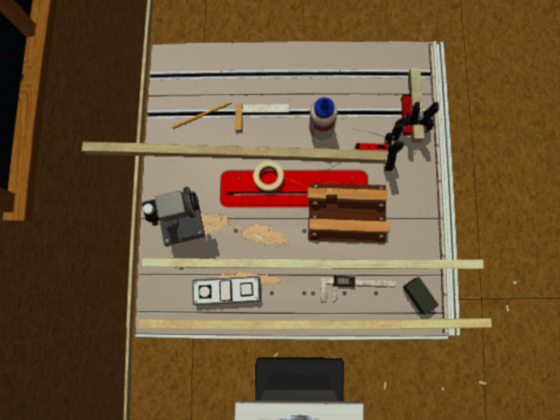

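View pics/scene0.png

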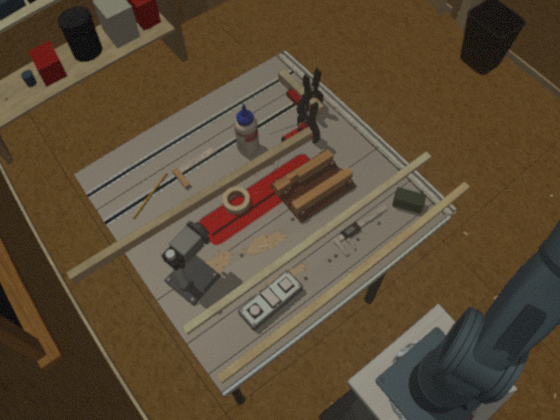

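View pics/wrist0.png

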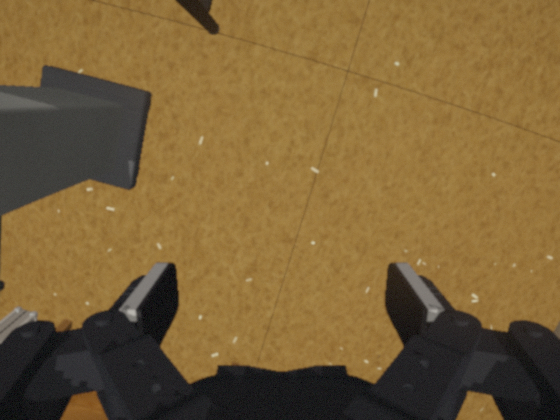

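```bash
python3 - <<'E'
from h import *
t=load('top0')['frame']; s=load('scene0')['frame']
cv2.imwrite('pics/z1.png',cv2.resize(t[135:345,130:410],None,fx=2.85,fy=2.85,interpolation=cv2.INTER_CUBIC))
cv2.imwrite('pics/z2.png',cv2.resize(s[140:340,150:410],None,fx=3,fy=3,interpolation=cv2.INTER_CUBIC))
E
```

```text
(no output)
```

View pics/z1.png

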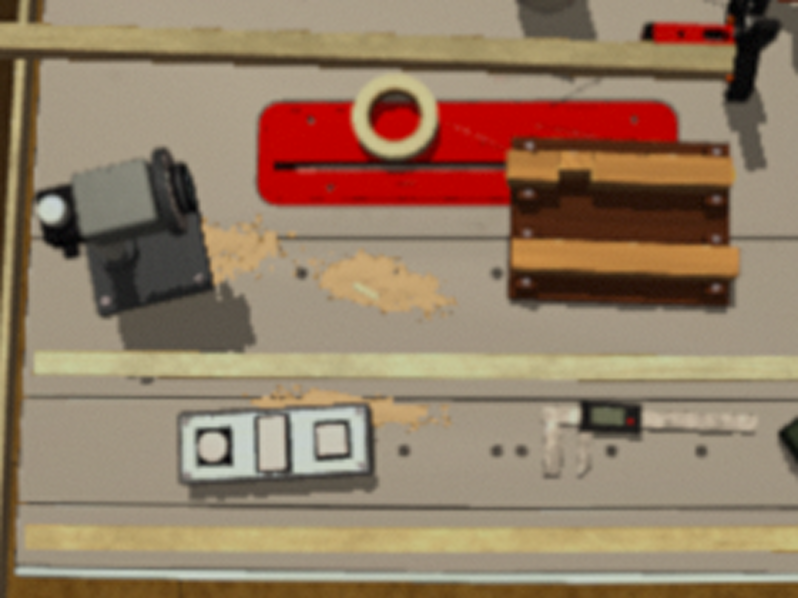

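View pics/z2.png

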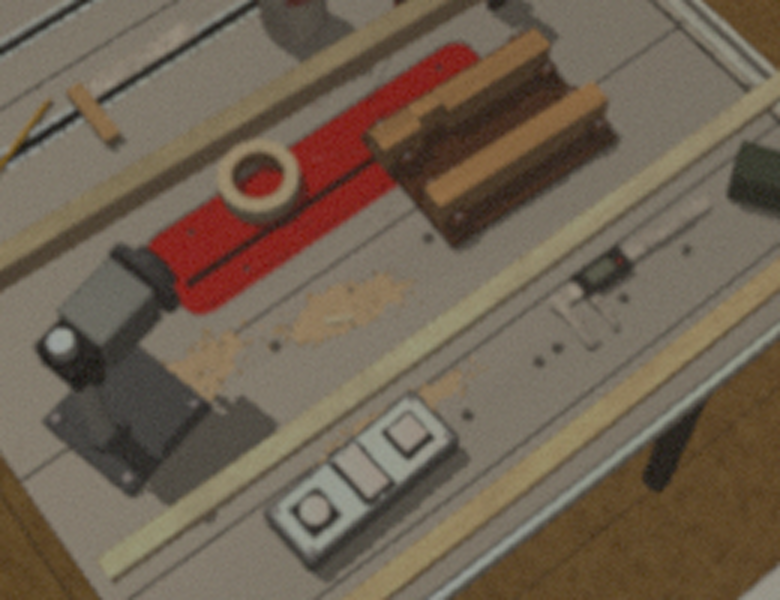

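```bash
cat >> h.py <<'E'
def tri(views):
    A=np.zeros((3,3));b=np.zeros(3);L=[]
    for d,uv in views:
        c,r=ray(d,[uv]); r=r[0]/np.linalg.norm(r[0]); P=np.eye(3)-np.outer(r,r); A+=P;b+=P@c;L.append((c,P))
    X=np.linalg.solve(A,b); return X,[np.linalg.norm(P@(X-c)) for c,P in L]
E
python3 - <<'E'
from h import *
T=load('top0');S=load('scene0')
print('cams',-T['R'].T@T['t'],-S['R'].T@S['t'])
zt=lambda u,v:(130+(u+.5)/2.85-.5,135+(v+.5)/2.85-.5)
zs=lambda u,v:(150+(u+.5)/3-.5,140+(v+.5)/3-.5)
pr={'round':((213,446),(317,510)),'bar':((272,443),(362,470)),'sq':((333,439),(408,433)),
'strip1end_low':((34,373),(113,575)),'strip1end_up':((36,352),(103,555)),
'housing L':((85,170),None)}
for k,(a,b) in pr.items():
    if b: print(k,*tri([(T,zt(*a)),(S,zs(*b))]))
for k,z in (('round',.043),('bar',.043),('sq',.043)):
    print(k,onz(T,[zt(*pr[k][0])],z),onz(S,[zs(*pr[k][1])],z))
# keybox top corners
print('box top', onz(T,[zt(*p) for p in [(180,413),(368,405),(372,471),(183,482)]],.032))
print('nest board',onz(T,[zt(*p) for p in [(510,142),(728,145),(732,306),(508,299)]],.012))
print('groove stick top',onz(T,[zt(*p) for p in [(507,151),(733,158),(733,185),(507,179)]],.05))
print('plain',onz(T,[zt(*p) for p in [(511,240),(738,247),(738,274),(511,269)]],.05))
print('groove top edge',onz(T,[zt(*p) for p in [(559,170),(591,170)]],.05))
print('foot',onz(T,[zt(*p) for p in [(106,316),(213,290)]],.01))
print('foot S',onz(S,[zs(*p) for p in [(136,494),(210,408),(44,418)]],.01))
E
```

```text
cams [ 0.40258275 -0.00292296  1.261859  ] [0.06147221 0.41153801 1.29211687]
round [0.4236455  0.23207371 0.0375396 ] [np.float64(0.0017041368713516072), np.float64(0.0017041368713514957)]
bar [0.42737053 0.18066072 0.03911278] [np.float64(0.0007988344953159743), np.float64(0.0007988344953158096)]
sq [0.43138182 0.12814878 0.03302623] [np.float64(0.0007773787409704172), np.float64(0.0007773787409704729)]
strip1end_low [0.48721045 0.39999141 0.02087801] [np.float64(0.0017250371678602223), np.float64(0.0017250371678601282)]
strip1end_up [0.50551559 0.39740485 0.02544163] [np.float64(0.002011960599437178), np.float64(0.002011960599437058)]
round [[0.42486874 0.23211949 0.043     ]] [[0.42069085 0.23183712 0.043     ]]
bar [[0.42790927 0.18058757 0.043     ]] [[0.42559407 0.18089585 0.043     ]]
sq [[0.4317466  0.12757559 0.043     ]] [[0.42783518 0.12992484 0.043     ]]
box top [[0.4536264  0.26441843 0.032     ]
 [0.46176724 0.09851127 0.032     ]
 [0.40456991 0.09428824 0.032     ]
 [0.39353395 0.25987475 0.032     ]]
nest board [[ 0.70242177 -0.02652668  0.012     ]
 [ 0.69969508 -0.22573619  0.012     ]
 [ 0.5517488  -0.22507446  0.012     ]
 [ 0.55791695 -0.02436103  0.012     ]]
groove stick top [[ 0.68512298 -0.02312879  0.05      ]
 [ 0.67886719 -0.22303365  0.05      ]
 [ 0.65448682 -0.22228031  0.05      ]
 [ 0.65978638 -0.02306431  0.05      ]]
plain [[ 0.60521874 -0.02644102  0.05      ]
 [ 0.59913586 -0.22502754  0.05      ]
 [ 0.57528771 -0.22433735  0.05      ]
 [ 0.57956061 -0.02637739  0.05      ]]
groove top edge [[ 0.66790522 -0.06898123  0.05      ]
 [ 0.66791054 -0.0972174   0.05      ]]
foot [[0.54161841 0.34030963 0.01      ]
 [0.56575063 0.24270005 0.01      ]]
foot S [[0.53732058 0.34291984 0.01      ]
 [0.56344052 0.24619494 0.01      ]
 [0.64623212 0.36965649 0.01      ]]
```

```bash
cat >> h.py <<'E'
def down(th):
    "tool pointing down with tool z (jaw axis) at world angle th deg"
    z=np.array([np.cos(np.radians(th)),np.sin(np.radians(th)),0]);y=np.array([0,0,-1.]);return np.c_[np.cross(y,z),y,z]
def delta(p,R,p0=None,R0=None):
    if p0 is None:
        o=arm.get_obs();p0=o['ee_pos'];R0=Rn.from_quat(o['eef_rot']).as_matrix()
    return np.round(R0.T@(np.array(p)-p0),4),np.round(Rn.from_matrix(R0.T@R).as_rotvec(degrees=True),2)
E
python3 - <<'E'
from h import *
o=arm.get_obs();R=Rn.from_quat(o['eef_rot']).as_matrix();print(np.round(R,3),o['clock'])
R0=R;p0=o['ee_pos']
print(np.degrees(np.arctan2(R[1,2],R[0,2])))
for p,th in [((.52,-.25,.248),0),((.52,-.25,.248),180),((.427,.19,.2),0),((.427,.19,.2),180)]:
    print(p,th,delta(p,down(th)))
E
```

```text
[[-0.963 -0.     0.269]
 [-0.269  0.001 -0.963]
 [ 0.    -1.    -0.001]] 0.15
-74.4205611341984
(0.52, -0.25, 0.248) 0 (array([-4.338e-01, -1.000e-04, -2.691e-01]), array([ 7.000e-02, -7.442e+01, -4.000e-02]))
(0.52, -0.25, 0.248) 180 (array([-4.338e-01, -1.000e-04, -2.691e-01]), array([5.0000e-02, 1.0558e+02, 7.0000e-02]))
(0.427, 0.19, 0.2) 0 (array([-0.4624,  0.0485, -0.7178]), array([ 7.000e-02, -7.442e+01, -4.000e-02]))
(0.427, 0.19, 0.2) 180 (array([-0.4624,  0.0485, -0.7178]), array([5.0000e-02, 1.0558e+02, 7.0000e-02]))
```

Emit:
{"name": "arm_command", "arguments": {"deltas": [[-0.05,0,-0.03,0,-8.3,0,0],[-0.1,0,-0.06,0,-16.6,0,0],[-0.15,0,-0.09,0,-24.9,0,0],[-0.2,0,-0.12,0,-33.2,0,0],[-0.25,0,-0.15,0,-41.5,0,0],[-0.3,0,-0.18,0,-49.8,0,0],[-0.35,0,-0.21,0,-58.1,0,0],[-0.4,0,-0.24,0,-66.4,0,0],[-0.434,0,-0.27,0,-74.42,0,0],[-0.434,0,-0.27,0,-74.42,0,0]], "newtons": 40}}

```text
clock: 1.4
ee_pos: [0.5223, -0.2448, 0.2482]
eef_rot: [-0.501, 0.498, -0.498, 0.503]
ft_force: [-0.9, -0.5, 0.4]
opening: 0.004
```

```bash
python3 - <<'E'
from h import *
o=arm.get_obs();print(o['ee_pos'],o['joints'],o['clock'],o['opening'],o['ft_force'])
print(delta((.40,.13,.2),down(0)),delta((.427,.18,.12),down(0)))
d=snap('wrist','w1')
print(-d['R'].T@d['t'])
E
```

```text
[ 0.52227287 -0.2448057   0.24823029] [ 0.68646464  0.44794208 -0.42982434  1.71817426  0.20995802  1.02121799
  0.19193183] 1.4 0.00415412326068278 [-0.90205553 -0.48555109  0.36832613]
(array([-0.3757,  0.0491, -0.1193]), array([-0.06,  0.46, -0.15])) (array([-0.4252,  0.1292, -0.092 ]), array([-0.06,  0.46, -0.15]))
[ 0.52079622 -0.17511389  0.37394153]
```

View pics/w1.png

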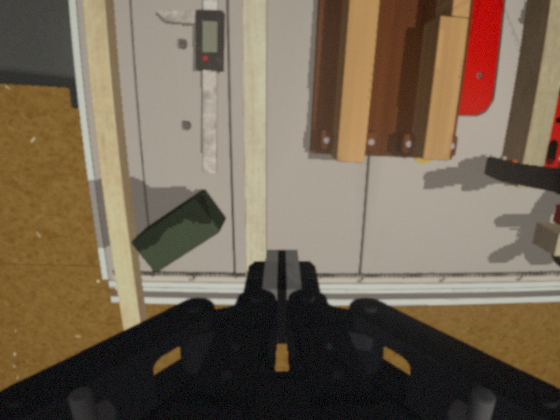

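Emit:
{"name": "arm_command", "arguments": {"deltas": [[-0.05,-0.005,-0.01,0,0,0,0],[-0.1,-0.01,-0.02,0,0,0,0],[-0.15,-0.015,-0.03,0,0,0,0],[-0.2,-0.02,-0.04,0,0,0,0],[-0.25,-0.025,-0.05,0,0,0,0],[-0.295,-0.03,-0.06,0,0,0,0],[-0.295,-0.03,-0.06,0,0,0,0],[-0.295,-0.03,-0.06,0,0,0,0]]}}

```text
clock: 2.45
ee_pos: [0.4602, 0.0436, 0.2781]
eef_rot: [0.5, -0.501, 0.501, -0.499]
ft_force: [-0.1, -1.2, -0.7]
opening: 0.001
```

```bash
python3 - <<'E'
from h import *
o=arm.get_obs();print(o['ee_pos'],o['joints'],o['clock'],o['opening'],o['ft_force'])
d=snap('wrist','w2')
E
```

```text
[0.4601758  0.0436046  0.27811832] [ 0.32829649  0.22876418 -0.59387962  1.95503623  0.15237776  1.00175262
 -0.33896548] 2.45 0.0011188390061741965 [-0.08863996 -1.16788296 -0.68583452]
```

View pics/w2.png

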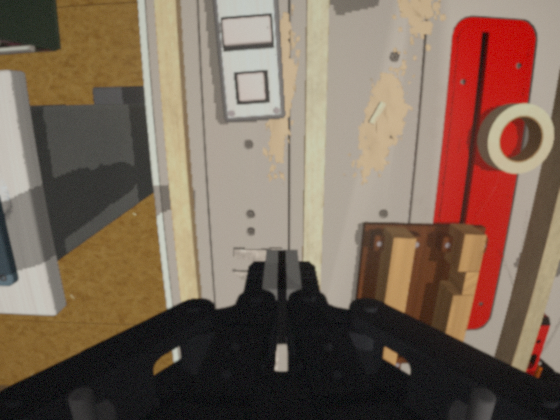

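Emit:
{"name": "arm_command", "arguments": {"deltas": [[-0.05,0.0,0.01,0,0,0,0],[-0.1,0.0,0.02,0,0,0,0],[-0.13,0.0,0.02,0,0,0,0],[-0.13,0.0,0.02,0,0,0,0],[-0.13,0.0,0.02,0,0,0,0]]}}

```text
clock: 3.12
ee_pos: [0.4806, 0.1733, 0.2778]
eef_rot: [0.5, -0.501, 0.501, -0.499]
ft_force: [-0.4, -0.4, 0.5]
opening: -0.003
```

```bash
python3 - <<'E'
from h import *
o=arm.get_obs();print(o['ee_pos'],o['joints'],o['clock'],o['opening'],o['ft_force'])
d=load('w2'); print(onz(d,[(246,31),(251,87)],.043))
d=snap('wrist','w3')
E
```

```text
[0.48058217 0.17325647 0.27778678] [ 0.08963292  0.33265996 -0.64040318  1.84076983  0.22869119  1.04346403
 -0.64386376] 3.125 -0.0026587415377560186 [-0.38601393 -0.39814584  0.50573824]
[[0.42640915 0.18158655 0.043     ]
 [0.43004217 0.13014969 0.043     ]]
```

View pics/w3.png

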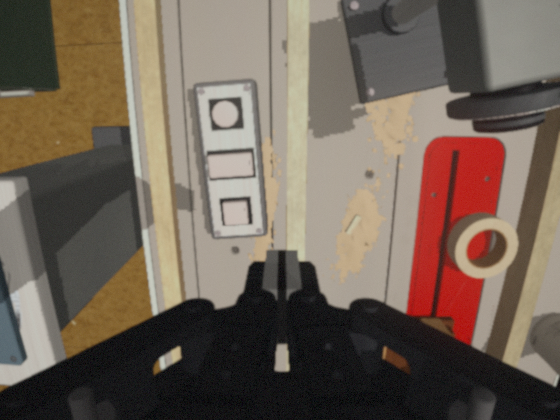

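```bash
python3 - <<'E'
from h import *
d=load('w3'); K=onz(d,[(226,114),(231,165),(236,211.5)],.043);print(K)
g=cv2.cvtColor(d['frame'],cv2.COLOR_BGR2GRAY)
cv2.imwrite('pics/z3.png',cv2.resize(d['frame'][0:150,330:560],None,fx=3.4,fy=3.4,interpolation=cv2.INTER_CUBIC))
cv2.imwrite('pics/z4.png',cv2.resize(d['frame'][70:250,180:290],None,fx=3.3,fy=3.3,interpolation=cv2.INTER_CUBIC))
print(delta((K[1][0],K[1][1],.043+.017+.012),down(0)))
E
```

```text
[[0.42492116 0.23417311 0.043     ]
 [0.42789912 0.18298153 0.043     ]
 [0.43113111 0.13298472 0.043     ]]
(array([-0.01  ,  0.2059, -0.0526]), array([ 0.03, -0.2 ,  0.08]))
```

View pics/z3.png

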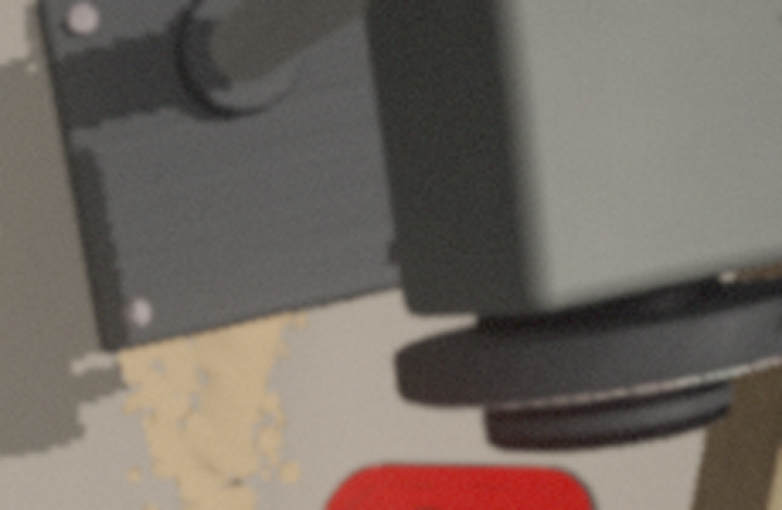

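View pics/z4.png

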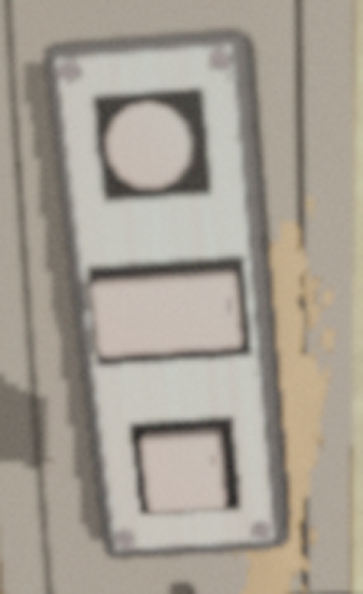

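Emit:
{"name": "arm_command", "arguments": {"deltas": [[-0.005,0.03,-0.03,0,-0.1,0,0],[-0.009,0.07,-0.053,0,-0.2,0,0],[-0.009,0.12,-0.0535,0,-0.2,0,0],[-0.009,0.17,-0.0535,0,-0.2,0,0],[-0.009,0.2,-0.0535,0,-0.2,0,0],[-0.009,0.207,-0.0535,0,-0.2,0,0],[-0.009,0.207,-0.0535,0,-0.2,0,0]]}}

```text
clock: 4.05
ee_pos: [0.4272, 0.1839, 0.0717]
eef_rot: [-0.5, 0.499, -0.5, 0.501]
ft_force: [-0.0, -0.6, -0.2]
opening: -0.001
```

```bash
python3 - <<'E'
from h import *
o=arm.get_obs();print(o['ee_pos'],o['joints'],o['clock'],o['opening'],o['ft_force'])
print(delta((.427,.1817,.05),down(0)))
d=snap('wrist','w4')
E
```

```text
[0.4271931  0.18387774 0.07174622] [-0.10167876  0.57988512 -0.4937059   2.10366708  0.50086039  0.57244524
 -0.95380764] 4.05 -0.000972126382331217 [-0.03687146 -0.64397635 -0.18082884]
(array([ 0.0022,  0.0217, -0.0002]), array([-0.03,  0.12,  0.02]))
```

View pics/w4.png

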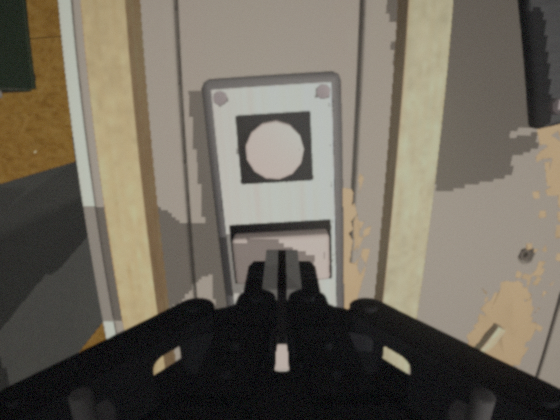

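```bash
python3 - <<'E'
from h import *
d=load('w4'); print(onz(d,[(276,149),(234,237),(328,233),(331,279),(236,284)],.043))
print(proj(d,[[.427,.184,.055],[.427,.184,.043]]))
E
```

```text
[[0.42397872 0.23509119 0.043     ]
 [0.40428109 0.19425682 0.043     ]
 [0.44802901 0.19629156 0.043     ]
 [0.45045448 0.17251376 0.043     ]
 [0.40430508 0.16976518 0.043     ]]
[[282.79292916 268.60280104]
 [282.68095602 257.3173661 ]]
```

Emit:
{"name": "arm_command", "arguments": {"deltas": [[0.0005,0.006,0,0,0.1,0,0],[0.0005,0.011,0,0,0.1,0,0],[0.0005,0.014,0,0,0.1,0,0],[0.0005,0.016,0,0,0.1,0,0],[0.0005,0.017,0,0,0.1,0,0],[0.0005,0.017,0,0,0.1,0,0]]}}

```text
clock: 4.85
ee_pos: [0.427, 0.184, 0.0549]
eef_rot: [-0.5, 0.499, -0.5, 0.5]
ft_force: [-1.0, -1.9, 11.7]
opening: -0.004
```

Emit:
{"name": "arm_command", "arguments": {"deltas": [[0,0,0,0,0,0,0],[0,0,0,0,0,0,0],[0,-0.005,0,0,0,0,0],[0,-0.012,0,0,0,0,0],[0,-0.02,0,0,0,0,0],[-0.025,-0.025,-0.001,0,0,0,0],[-0.05,-0.02,-0.003,0,0,0,0],[-0.051,-0.017,-0.003,0,0,0,0],[-0.051,-0.017,-0.003,0,0,0,0]]}}

```text
clock: 5.98
ee_pos: [0.4232, 0.234, 0.071]
eef_rot: [0.501, -0.5, 0.5, -0.5]
ft_force: [-0.9, -1.0, 0.3]
opening: 0.004
```

```bash
python3 - <<'E'
from h import *
d=snap('wrist','w5')
E
```

```text
(no output)
```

View pics/w5.png

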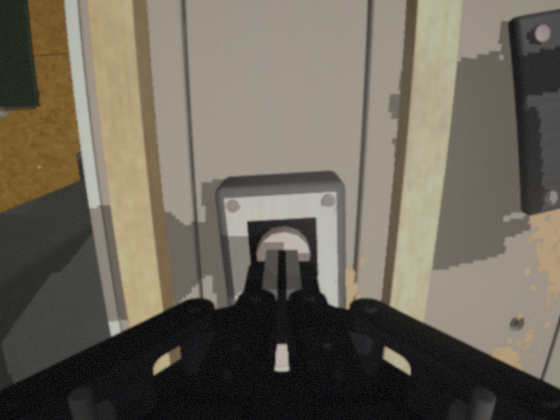

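Emit:
{"name": "arm_command", "arguments": {"deltas": [[0,0.006,0,0,0,0,0],[0,0.011,0,0,0,0,0],[0,0.014,0,0,0,0,0],[0,0.016,0,0,0,0,0],[0,0.017,0,0,0,0,0],[0,0.017,0,0,0,0,0],[0,0.017,0,0,0,0,0]]}}

```text
clock: 6.9
ee_pos: [0.4236, 0.2343, 0.0549]
eef_rot: [0.501, -0.499, 0.5, -0.5]
ft_force: [-2.1, -4.2, 13.0]
opening: 0.0
```

Emit:
{"name": "arm_command", "arguments": {"deltas": [[0,-0.005,0,0,0,0,0],[0,-0.015,0,0,0,0,0],[0,-0.06,0,0,0,0,0],[0.02,-0.11,0.01,0,0,0,0],[0.05,-0.16,0.04,0,0,0,0],[0.08,-0.21,0.08,0,0,0,0],[0.11,-0.25,0.12,0,0,0,0],[0.114,-0.275,0.156,0,0,0,0],[0.114,-0.275,0.156,0,0,0,0],[0.114,-0.275,0.156,0,0,0,0]]}}

```text
clock: 8.15
ee_pos: [0.5785, 0.122, 0.3286]
eef_rot: [0.501, -0.5, 0.499, -0.5]
ft_force: [-0.6, -0.4, -0.3]
opening: -0.002
```

```bash
python3 - <<'E'
from h import *
d=snap('wrist','w6')
t=snap('top','top1');s=snap('scene','scene1')
cv2.imwrite('pics/z5.png',cv2.resize(t['frame'][170:260,130:220],None,fx=6.5,fy=6.5,interpolation=cv2.INTER_CUBIC))
E
```

```text
(no output)
```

View pics/w6.png

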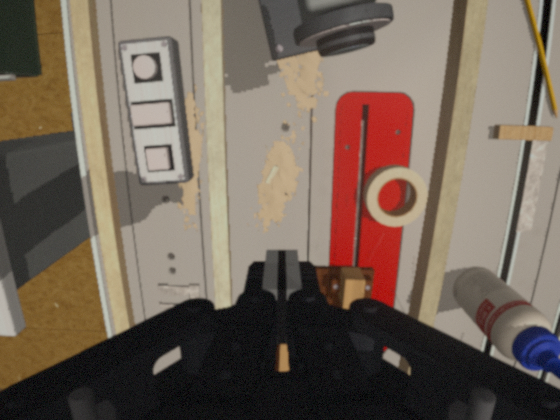

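View pics/top1.png

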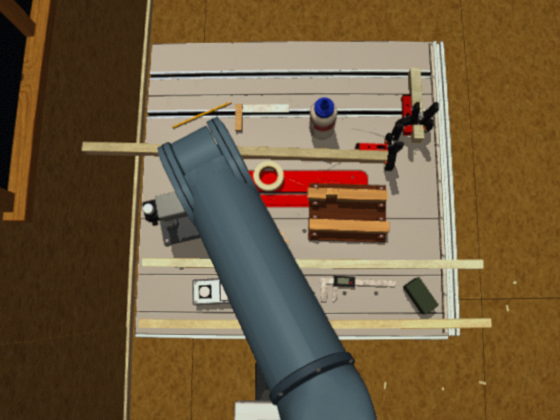

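View pics/scene1.png

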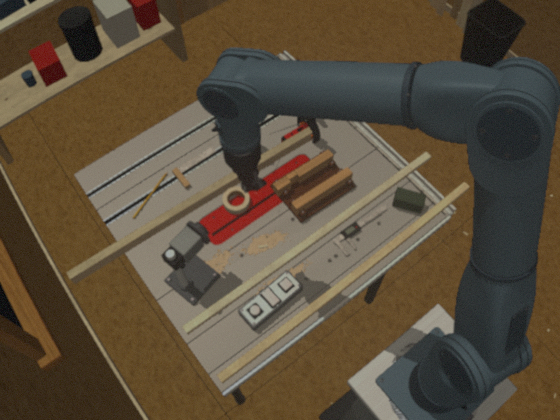

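Emit:
{"name": "arm_command", "arguments": {"deltas": [[-0.04,-0.03,0,0,0,0,0],[-0.08,-0.07,0,0,0,0,0],[-0.08,-0.07,0,0,0,0,0],[-0.08,-0.07,0,0,0,0,0]]}}

```text
clock: 8.8
ee_pos: [0.5789, 0.2008, 0.3983]
eef_rot: [0.501, -0.499, 0.499, -0.5]
ft_force: [0.6, -1.0, 0.4]
opening: -0.003
```

```bash
python3 - <<'E'
from h import *
d=snap('wrist','w7');o=arm.get_obs();print(o['ee_pos'],o['clock'])
cv2.imwrite('pics/z7.png',cv2.resize(d['frame'][0:210,190:470],None,fx=2.8,fy=2.8,interpolation=cv2.INTER_CUBIC))
E
```

```text
[0.5790841  0.19993958 0.39783623] 8.85
```

View pics/z7.png

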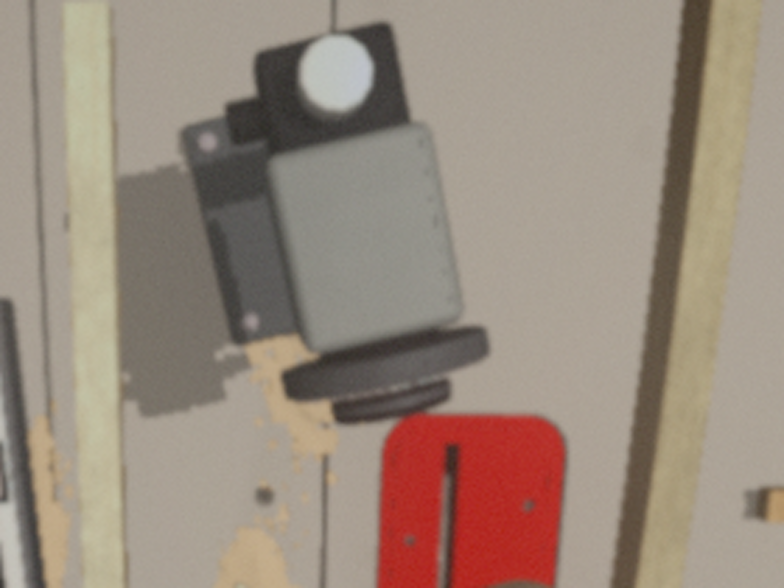

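```bash
python3 - <<'E'
from h import *
d=load('w7')
z=lambda L:[(190+(u+.5)/2.8-.5,(v+.5)/2.8-.5) for u,v in L]
f=lambda L,h:np.round(onz(d,z(L),h),4)
def ang(a,b): v=b-a; return np.degrees(np.arctan2(v[1],v[0])),np.linalg.norm(v)
F=f([(183,130),(243,345)],.01);print('foot',F,ang(F[1][:2],F[0][:2]))
H=f([(270,158),(430,122),(462,310),(310,352)],.205);print('housing',H)
print(ang(H[2][:2],H[1][:2]),ang(H[3][:2],H[0][:2]),ang(H[0][:2],H[1][:2]),ang(H[3][:2],H[2][:2]))
Lf=f([(337,416),(451,393)],.18);print('lens',Lf,ang(*Lf[:,:2]),Lf.mean(0))
Bg=f([(286,392),(488,350)],.18);print('flange front',Bg,ang(*Bg[:,:2]),Bg.mean(0))
print('cam',-d['R'].T@d['t'])
# foot from top/scene
S=load('scene0');T=load('top0')
zs=lambda u,v:(150+(u+.5)/3-.5,140+(v+.5)/3-.5)
E
```

```text
foot [[0.5417 0.3478 0.01  ]
 [0.5707 0.2448 0.01  ]] (np.float64(105.72474572274744), np.float64(0.1070046727951635))
housing [[0.5817 0.3105 0.205 ]
 [0.6298 0.3213 0.205 ]
 [0.6421 0.2659 0.205 ]
 [0.5946 0.2526 0.205 ]]
(np.float64(102.51785668109046), np.float64(0.056749008801916474)) (np.float64(102.5602370968456), np.float64(0.05931964261524172)) (np.float64(12.654870826990132), np.float64(0.0492975658628294)) (np.float64(15.642246457208769), np.float64(0.049326868945839236))
lens [[0.6056 0.2295 0.18  ]
 [0.6447 0.2376 0.18  ]] (np.float64(11.703905102276515), np.float64(0.039930189080443906)) [0.62515 0.23355 0.18   ]
flange front [[0.5879 0.2376 0.18  ]
 [0.6567 0.2523 0.18  ]] (np.float64(12.06062875015604), np.float64(0.07035289617350515)) [0.6223  0.24495 0.18   ]
cam [0.57814251 0.27098414 0.52371792]
```

```bash
cat >> h.py <<'E'
def edge(d,a,b,w=4,n=40,trim=.08):
    "refine a straight edge between pixels a,b by max gradient along normals; returns refined 2 pts, rms"
    g=cv2.GaussianBlur(cv2.cvtColor(d['frame'],cv2.COLOR_BGR2GRAY).astype(np.float32),(0,0),.8)
    a=np.array(a,float);b=np.array(b,float);t=(b-a)/np.linalg.norm(b-a);nn=np.array([-t[1],t[0]])
    s=np.arange(-w,w+.01,.25);P=[]
    for k in np.linspace(trim,1-trim,n):
        q=a+(b-a)*k+s[:,None]*nn
        v=cv2.remap(g,q[:,0].astype(np.float32)[None],q[:,1].astype(np.float32)[None],cv2.INTER_LINEAR)[0]
        P.append(a+(b-a)*k+nn*s[np.argmax(np.abs(np.gradient(v)))])
    P=np.array(P,np.float32);L=cv2.fitLine(P,cv2.DIST_HUBER,0,.01,.01).ravel()
    r=(P-L[2:])@np.array([-L[1],L[0]]);
    f=lambda p:L[2:]+L[:2]*((p-L[2:])@L[:2])
    return f(a),f(b),np.median(np.abs(r))
def eang(d,a,b,z,w=4):
    p,q,r=edge(d,a,b,w);X=onz(d,[p,q],z);v=X[1]-X[0];return np.round(X[:,:2],4).tolist(),round(np.degrees(np.arctan2(v[1],v[0])),2),round(float(r),2)
E
python3 - <<'E'
from h import *
d=load('w7')
z=lambda u,v:(190+(u+.5)/2.8-.5,(v+.5)/2.8-.5)
print('foot left',eang(d,z(240,330),z(185,140),.01,2.5))
print('foot front',eang(d,z(243,345),z(295,335),.01,2))
print('hous left',eang(d,z(308,340),z(272,170),.205,2.5))
print('hous right',eang(d,z(460,300),z(432,135),.205,2.5))
print('hous back',eang(d,z(275,157),z(420,123),.205,2.5))
print('hous front',eang(d,z(318,352),z(455,320),.205,2.5))
print('back box left',eang(d,z(268,140),z(258,65),.2,2),'right',eang(d,z(408,115),z(392,35),.2,2))
d=load('w3'); z=lambda u,v:(330+(u+.5)/3.4-.5,(v+.5)/3.4-.5)
print('w3 foot left',eang(d,z(108,345),z(45,10),.01,3))
print('w3 foot front',eang(d,z(115,349),z(390,291),.01,3))
d=load('w6')
T=load('top0');z=lambda u,v:(130+(u+.5)/2.85-.5,135+(v+.5)/2.85-.5)
print('top foot bottom',eang(T,z(205,293),z(110,315),.01,2),'top foot right', eang(T,z(212,288),z(205,225),.01,2))
S=load('scene0');z=lambda u,v:(150+(u+.5)/3-.5,140+(v+.5)/3-.5)
print('scene foot',eang(S,z(205,412),z(140,490),.01,2),eang(S,z(130,490),z(48,422),.01,2))
E
```

```text
foot left ([[0.5651, 0.2512], [0.5414, 0.3428]], np.float64(104.53), 0.23)
foot front ([[0.5706, 0.2452], [0.5968, 0.2508]], np.float64(12.03), 0.22)
hous left ([[0.5936, 0.2563], [0.5819, 0.307]], np.float64(102.94), 0.27)
hous right ([[0.6422, 0.2691], [0.6309, 0.3176]], np.float64(103.08), 0.22)
hous back ([[0.5832, 0.3112], [0.6267, 0.3214]], np.float64(13.16), 0.19)
hous front ([[0.5972, 0.2524], [0.6402, 0.2622]], np.float64(12.76), 0.18)
back box left ([[0.5837, 0.3174], [0.5756, 0.3372]], np.float64(112.22), 0.55) right ([[0.6241, 0.3241], [0.6185, 0.3469]], np.float64(103.66), 0.22)
w3 foot left ([[0.5635, 0.2461], [0.5403, 0.3443]], np.float64(103.32), 0.27)
w3 foot front ([[0.5686, 0.2446], [0.656, 0.2643]], np.float64(12.68), 0.2)
top foot bottom ([[0.5642, 0.2503], [0.5429, 0.3367]], np.float64(103.86), 0.17) top foot right ([[0.5683, 0.2406], [0.625, 0.2549]], np.float64(14.17), 0.22)
scene foot ([[0.5607, 0.2515], [0.5394, 0.3384]], np.float64(103.77), 0.15) ([[0.5421, 0.3501], [0.6392, 0.3739]], np.float64(13.78), 0.0)
```

```bash
python3 - <<'E'
from h import *
a=load('w6')['frame'][0:70,280:410];b=load('w7')['frame'][105:165,280:380];c=load('w3')['frame'][70:140,430:560]
a=cv2.resize(a,None,fx=4,fy=4,interpolation=cv2.INTER_CUBIC);b=cv2.resize(b,None,fx=5,fy=5,interpolation=cv2.INTER_CUBIC);c=cv2.resize(c,None,fx=4,fy=4,interpolation=cv2.INTER_CUBIC)
cv2.imwrite('pics/z8.png',np.clip(np.vstack([a[:, :500],b[:, :500]]).astype(float)*1.5,0,255).astype(np.uint8))
cv2.imwrite('pics/z9.png',np.clip(c.astype(float)*1.5,0,255).astype(np.uint8))
E
```

```text
(no output)
```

View pics/z8.png

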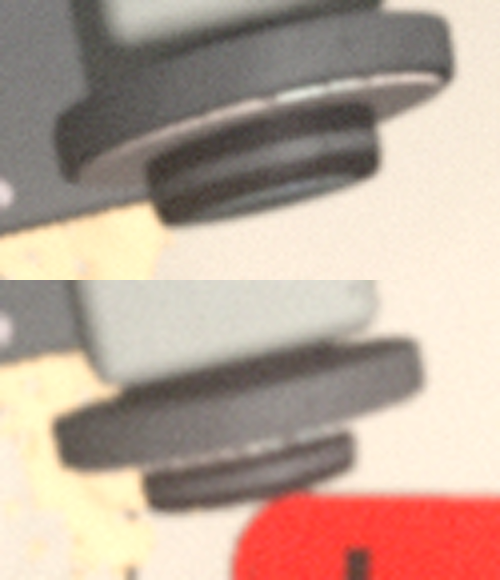

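View pics/z9.png

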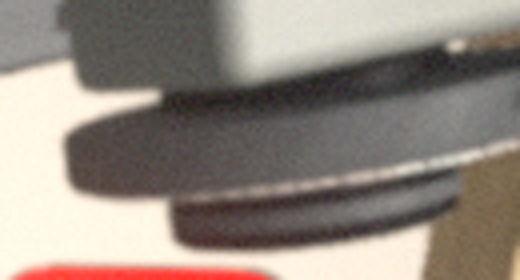

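```bash
python3 - <<'E'
from h import *
w6,w7,w3=load('w6'),load('w7'),load('w3')
L6,R6=(280+165.5/4-.4,215.5/4-.4),(280+380/4-.4,163/4-.4)
L7,R7=(280+151/5-.4,105+222/5-.4),(280+355/5-.4,105+182/5-.4)
L3,R3=(430+175/4-.4,70+240/4-.4),(430+460/4-.4,70+198/4-.4)
e=np.array([.9732,.230,0]);x=np.array([-.230,.9732,0])
for n,a in (('L',[(w6,L6),(w7,L7),(w3,L3)]),('R',[(w6,R6),(w7,R7),(w3,R3)])):
    X,r=tri(a);print(n,X.round(4),np.round(r,4),'lat',X@e,'lon',X@x)
    for d,p in a:
        X=onz(d,[p],.18)[0];print('   ',X.round(4),'lat',round(X@e,4),'lon',round(X@x,4))
E
```

```text
L [0.6061 0.2285 0.1734] [0.0011 0.0006 0.0006] lat 0.6423976163243191 lon 0.08301418905694703
    [0.6061 0.2286 0.18  ] lat 0.6424 lon 0.083
    [0.6054 0.2287 0.18  ] lat 0.6418 lon 0.0834
    [0.6019 0.2287 0.18  ] lat 0.6383 lon 0.0842
R [0.6429 0.237  0.1889] [0.0003 0.0005 0.0003] lat 0.6802055811688041 lon 0.08279070056197324
    [0.6449 0.2383 0.18  ] lat 0.6824 lon 0.0835
    [0.6446 0.2367 0.18  ] lat 0.6818 lon 0.082
    [0.65   0.2365 0.18  ] lat 0.6869 lon 0.0806
```

Emit:
{"name": "arm_command", "arguments": {"deltas": [[0.05,0.0,0.01,0,0,0,0],[0.1,0.02,0.02,0,0,0,0],[0.15,0.05,0.03,0,0,0,0],[0.2,0.08,0.04,0,0,0,0],[0.25,0.11,0.05,0,0,0,0],[0.3,0.13,0.06,0,0,0,0],[0.35,0.148,0.071,0,0,0,0],[0.38,0.148,0.071,0,0,0,0],[0.38,0.148,0.071,0,0,0,0],[0.38,0.148,0.071,0,0,0,0]]}}

```text
clock: 10.1
ee_pos: [0.6505, -0.1781, 0.2506]
eef_rot: [0.5, -0.5, 0.499, -0.5]
ft_force: [-0.1, 0.7, -0.1]
opening: -0.001
```

```bash
python3 - <<'E'
from h import *
d=snap('wrist','w8');o=arm.get_obs();print(o['ee_pos'],o['clock'],o['joints'])
T=load('top0');z=lambda u,v:(130+(u+.5)/2.85-.5,135+(v+.5)/2.85-.5)
print('top near edge',eang(T,z(733,186),z(600,183),.05,2),'far',eang(T,z(733,158),z(600,154),.05,2))
E
```

```text
[ 0.65080673 -0.1773529   0.25096935] 10.15 [ 0.51908334  0.62902771 -0.49780656  1.43905185  0.31145607  1.15312605
 -0.02210479]
top near edge ([[0.6533, -0.2222], [0.658, -0.1051]], np.float64(87.68), 0.2) far ([[0.6813, -0.2232], [0.684, -0.1054]], np.float64(88.67), 0.21)
```

View pics/w8.png

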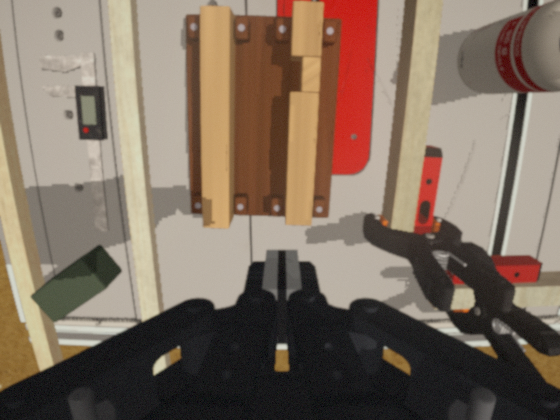

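```bash
python3 - <<'E'
from h import *
d=load('w8');
cv2.imwrite('pics/z10.png',cv2.resize(d['frame'][0:235,270:345],None,fx=2.5,fy=2.5,interpolation=cv2.INTER_CUBIC))
print('cam',-d['R'].T@d['t'])
print('left low',eang(d,(287,222),(290,100),.05,3)); print('right',eang(d,(311,222),(317.5,120),.05,3),eang(d,(319,95),(324,8),.05,3))
print('left top',eang(d,(292,50),(293,5),.05,3))
print('pts',onz(d,[(287,224),(311,224),(293,3),(324,3),(302,55.5),(302,92)],.05))
E
```

```text
cam [ 0.64974183 -0.10822781  0.37622466]
left low ([[0.6529, -0.2182], [0.6563, -0.104]], np.float64(88.3), 0.2)
right ([[0.6787, -0.2182], [0.6817, -0.1214]], np.float64(88.18), 0.17) ([[0.6826, -0.0996], [0.6846, -0.0276]], np.float64(88.42), 0.18)
left top ([[0.6576, -0.0619], [0.6588, -0.0255]], np.float64(88.19), 0.32)
pts [[ 0.65496037 -0.22028848  0.05      ]
 [ 0.67833092 -0.22026935  0.05      ]
 [ 0.65911641 -0.0238688   0.05      ]
 [ 0.68530355 -0.02366199  0.05      ]
 [ 0.66721581 -0.06638448  0.05      ]
 [ 0.66762451 -0.09709326  0.05      ]]
```

View pics/z10.png

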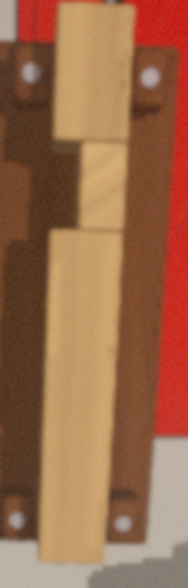

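Emit:
{"name": "arm_command", "arguments": {"deltas": [[-0.03,0.02,0.01,0,1.0,0,0.06],[-0.055,0.06,0.018,0,1.8,0,0.06],[-0.055,0.1,0.018,0,1.8,0,0.06],[-0.055,0.13,0.018,0,1.8,0,0.06],[-0.055,0.15,0.018,0,1.8,0,0.06],[-0.055,0.15,0.018,0,1.8,0,0.06]]}}

```text
clock: 10.9
ee_pos: [0.6682, -0.1228, 0.1001]
eef_rot: [-0.493, 0.508, -0.506, 0.492]
ft_force: [-0.6, -0.1, 1.2]
opening: 0.703
```

```bash
python3 - <<'E'
from h import *
d=snap('wrist','w9');o=arm.get_obs();print(o['ee_pos'],o['clock'],o['opening'])
print(delta((.6688,-.122,.032),down(-1.75)))
E
```

```text
[ 0.66929555 -0.12305864  0.10162648] 10.95 0.7033590775473996
(array([-0.001 ,  0.0696, -0.0005]), array([-0.01,  0.08, -0.02]))
```

View pics/w9.png

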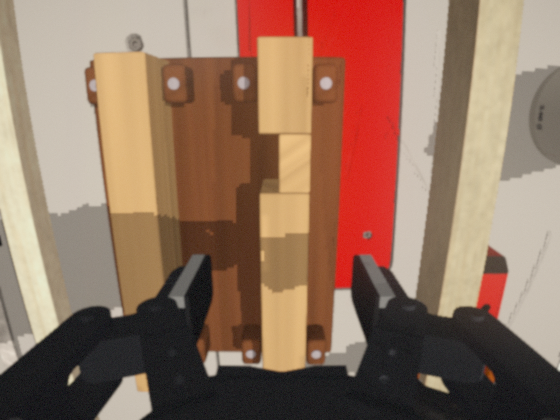

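Emit:
{"name": "arm_command", "arguments": {"deltas": [[-0.001,0.02,0,0,0,0,0.06],[-0.001,0.04,0,0,0,0,0.06],[-0.001,0.055,0,0,0,0,0.06],[-0.001,0.065,0,0,0,0,0.06],[-0.001,0.068,0,0,0,0,0.06],[-0.001,0.068,0,0,0,0,0.06]]}}

```text
clock: 11.7
ee_pos: [0.6694, -0.1226, 0.0334]
eef_rot: [0.492, -0.507, 0.507, -0.493]
ft_force: [1.4, 0.8, -0.6]
opening: 0.699
```

```bash
python3 - <<'E'
from h import *
d=snap('wrist','w10');o=arm.get_obs();print(o['ee_pos'],o['clock'],o['opening'],o['ft_force'])
print(onz(d,[(0,0)],0))
E
```

```text
[ 0.66956284 -0.12262847  0.03372675] 11.75 0.7006157009401036 [ 0.2303181  -0.35332741  0.28933297]
[[ 0.54974682 -0.00147     0.        ]]
```

View pics/w10.png

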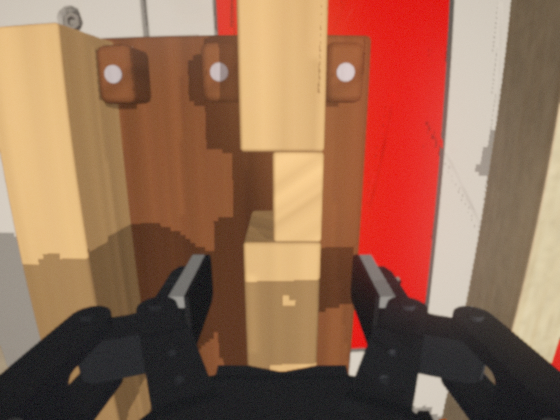

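Emit:
{"name": "arm_command", "arguments": {"deltas": [[0,0,0,0,0,0,0.035],[0,0,0,0,0,0,0.02],[0,0,0,0,0,0,0.0],[0,0,0,0,0,0,0.0],[0,0,0,0,0,0,0.0],[0,0,0,0,0,0,0.0]], "newtons": 60}}

```text
clock: 12.5
ee_pos: [0.6697, -0.1227, 0.0339]
eef_rot: [0.492, -0.507, 0.508, -0.493]
ft_force: [-0.8, 0.4, 5.4]
opening: 0.293
```

Emit:
{"name": "arm_command", "arguments": {"deltas": [[0,-0.008,0,0,0,0,0],[0,-0.02,0,0,0,0,0],[0,-0.04,0,0,0,0,0],[0,-0.065,0,0,0,0,0],[0,-0.09,0,0,0,0,0],[0,-0.115,0,0,0,0,0],[0,-0.135,0,0,0,0,0],[0,-0.147,0,0,0,0,0],[0,-0.147,0,0,0,0,0]]}}

```text
clock: 13.62
ee_pos: [0.6696, -0.1226, 0.1812]
eef_rot: [0.492, -0.507, 0.508, -0.493]
ft_force: [0.7, 0.4, -1.7]
opening: 0.297
```

```bash
python3 - <<'E'
from h import *
d=snap('wrist','w11');o=arm.get_obs();print(o['ee_pos'],o['clock'],o['opening'],o['ft_force'],o['joints'])
s=snap('scene','scene2')
E
```

```text
[ 0.66896174 -0.12264701  0.18013447] 13.675 0.29702209819687986 [ 0.74534377 -0.50636597 -2.4865363 ] [ 0.4182893   0.70748707 -0.47292755  1.48260672  0.35125559  1.03658368
 -0.16688689]
```

View pics/w11.png

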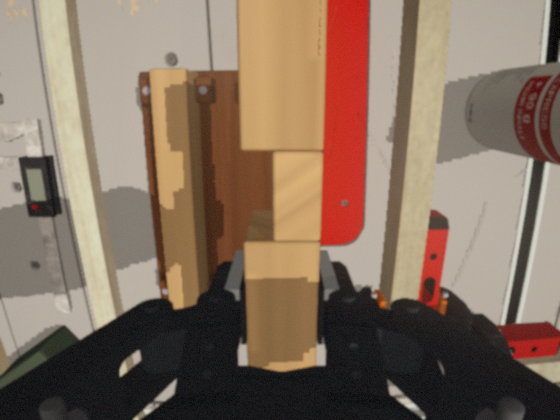

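View pics/scene2.png

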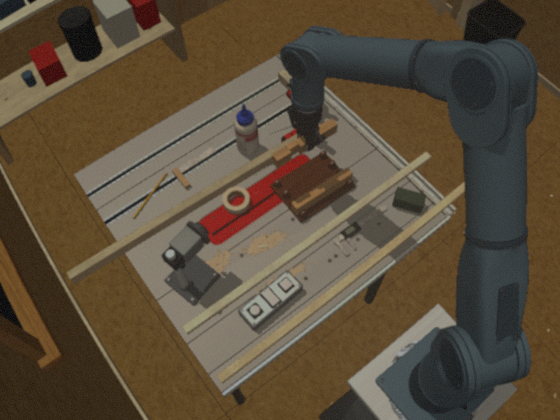

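```bash
python3 - <<'E'
from h import *
o=arm.get_obs();R=Rn.from_quat(o['eef_rot']).as_matrix();print(np.degrees(np.arctan2(R[1,2],R[0,2])))
print(delta((.619,.0846,.1827),down(-76.7)))
E
```

```text
-1.7034725939272002
(array([-0.2057, -0.0032, -0.0557]), array([7.0e-02, 7.5e+01, 5.0e-02]))
```

Emit:
{"name": "arm_command", "arguments": {"deltas": [[-0.01,-0.001,-0.003,0,3,0,0],[-0.03,-0.002,-0.008,0,10,0,0],[-0.05,-0.002,-0.013,0,18,0,0],[-0.073,-0.002,-0.019,0,26,0,0],[-0.095,-0.002,-0.025,0,34,0,0],[-0.117,-0.002,-0.031,0,42,0,0],[-0.139,-0.002,-0.037,0,50,0,0],[-0.161,-0.002,-0.043,0,58,0,0],[-0.181,-0.002,-0.049,0,66,0,0],[-0.197,-0.002,-0.053,0,72,0,0],[-0.2055,-0.002,-0.0555,0,75,0,0],[-0.2055,-0.002,-0.0555,0,75,0,0]]}}

```text
clock: 15.22
ee_pos: [0.619, 0.0854, 0.1813]
eef_rot: [-0.083, 0.702, -0.702, 0.082]
ft_force: [0.4, 0.8, -0.8]
opening: 0.298
```

```bash
python3 - <<'E'
from h import *
d=snap('wrist','w12');s=snap('scene','scene3');t=snap('top','top3');o=arm.get_obs();print(o['ee_pos'],o['clock'],o['opening'],o['ft_force'],o['joints'])
R=Rn.from_quat(o['eef_rot']).as_matrix();print(R.round(4))
print(delta((.619,.0846,.1827),down(-76.7)))
z=cv2.resize(s['frame'][150:300,150:330],None,fx=4.3,fy=4,interpolation=cv2.INTER_CUBIC);cv2.imwrite('pics/z12.png',z)
E
```

```text
[0.61966317 0.08352153 0.18170581] 15.375 0.2957710031791181 [ 0.2239929  -0.21906549 -1.31713537] [-0.06312239  0.57808539 -0.20153636  1.6525662   0.1378802   0.92587868
 -1.65455471]
[[-9.732e-01 -9.000e-04  2.301e-01]
 [-2.301e-01 -7.000e-04 -9.732e-01]
 [ 1.000e-03 -1.000e+00  5.000e-04]]
(array([ 0.0004, -0.001 , -0.0012]), array([-0.03,  0.  ,  0.06]))
```

View pics/w12.png

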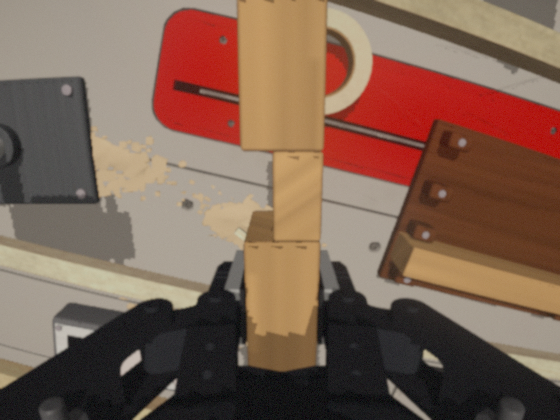

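View pics/top3.png

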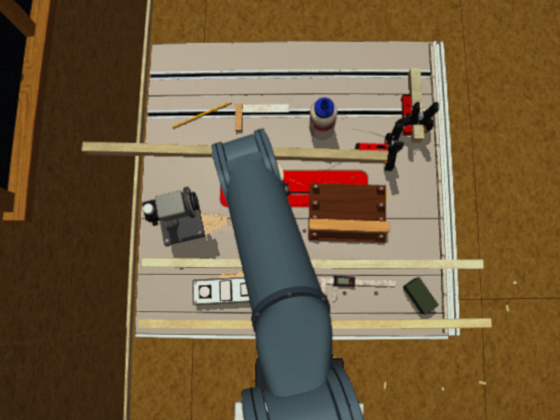

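View pics/z12.png

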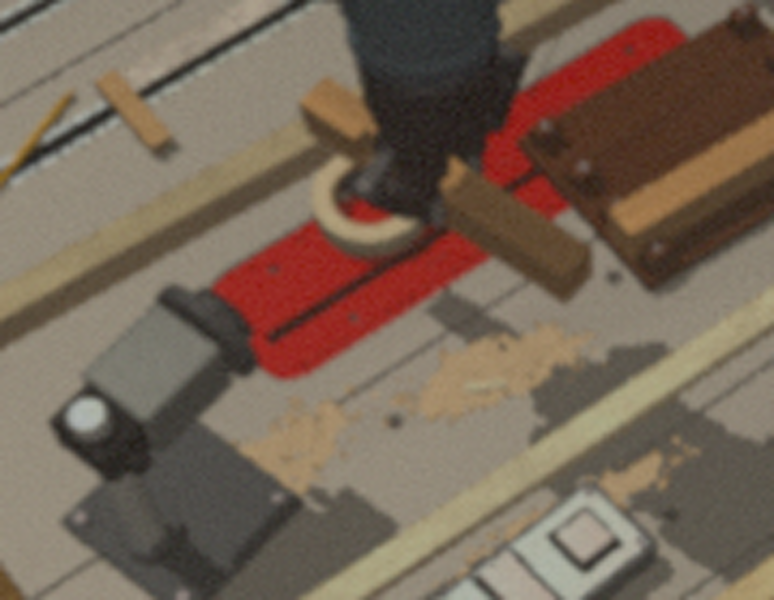

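```bash
python3 - <<'E'
from h import *
d=load('w12');o=arm.get_obs()
e=np.array([.9732,.230,0]);x=np.array([-.230,.9732,0])
F=onz(d,[(84,78),(97,203)],.01);print('foot corners',F,F@e,F@x)
print('foot front',eang(d,(96,195),(85,85),.01,4)); print('near edge',eang(d,(90,203),(10,204),.01,3),'far',eang(d,(80,78),(30,79),.01,3))
zt=o['ee_pos'][2]-.0217+.038
G=onz(d,[(242,150),(246,241)],zt);print('groove mouth edges',G,G@e,G@x,'mid',G.mean(0))
print('stick edges',eang(d,(246,255),(246.5,243),zt,3),eang(d,(241.5,145),(240,10),zt,3),eang(d,(323,145),(326,10),zt,3))
aim=.6618*e-.047*x;print('aim',aim)
cv2.imwrite('pics/z13.png',cv2.resize(d['frame'][130:260,225:345],None,fx=5,fy=4.5,interpolation=cv2.INTER_CUBIC))
E
```

```text
foot corners [[0.67145805 0.26420815 0.01      ]
 [0.56742785 0.24224719 0.01      ]] [0.71423085 0.60793764] [0.10269202 0.10524656]
foot front ([[0.5751, 0.2425], [0.6662, 0.2624]], np.float64(12.34), 0.38)
near edge ([[0.5654, 0.2486], [0.5472, 0.325]], np.float64(103.38), 0.13) far ([[0.6721, 0.2678], [0.6623, 0.3113]], np.float64(102.63), 0.24)
groove mouth edges [[0.67048496 0.11024067 0.19800581]
 [0.64150186 0.10292188 0.19800581]] [0.67787131 0.64798164] [-0.04692532 -0.04738186] mid [0.65599341 0.10658128 0.19800581]
stick edges ([[0.6364, 0.1022], [0.6404, 0.1036]], np.float64(18.87), 0.31) ([[0.6718, 0.1111], [0.709, 0.1199]], np.float64(13.34), 0.26) ([[0.6777, 0.0865], [0.7148, 0.0953]], np.float64(13.39), 0.26)
aim [0.65487376 0.1064736  0.        ]
```

View pics/z13.png

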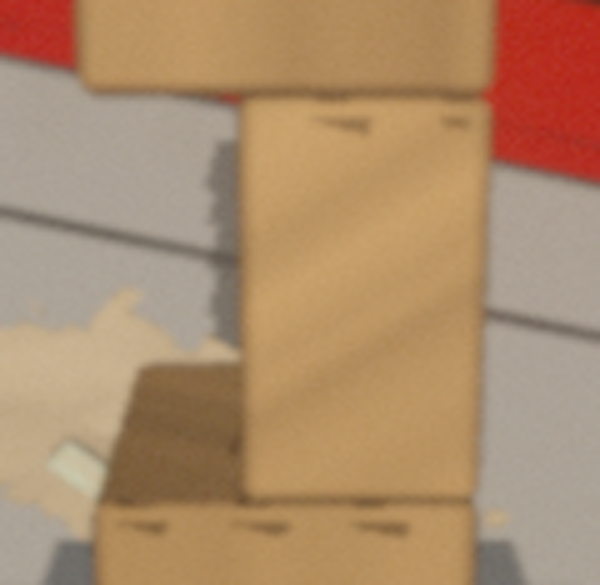

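Emit:
{"name": "arm_command", "arguments": {"deltas": [[0.0005,-0.001,0,0,0,0,0],[0.0005,-0.001,0,0,0,0,0],[0.0005,-0.001,0,0,0,0,0],[0.0005,-0.001,0,0,0,0,0],[0.0005,-0.001,0,0,0,0,0],[0.0005,-0.001,0,0,0,0,0]]}}

```text
clock: 16.12
ee_pos: [0.6193, 0.0844, 0.1833]
eef_rot: [0.082, -0.702, 0.702, -0.082]
ft_force: [-0.1, -0.1, -2.1]
opening: 0.294
```

```bash
python3 - <<'E'
from h import *
d=snap('wrist','w14')
P=[]
for i in range(4):
    snap('wrist','tmp');o=arm.get_obs();P.append(o['ee_pos'])
print(np.mean(P,0),np.ptp(P,0),o['clock'],o['opening'],np.abs(o['joint_vel']).max())
e=np.array([.9732,.230,0]);x=np.array([-.230,.9732,0])
zt=np.mean(P,0)[2]-.0217+.038
G=onz(d,[(242,150),(246,241)],zt);print(G@e,G@x,(G@e).mean())
a=load('w12')['frame'].astype(int);b=d['frame'].astype(int);print('stick px change',np.abs(a-b)[0:240,280:318].mean())
# tilt of stick by groove rows in wrist view: before/after lift
for n in ('w10','w11','w12','w14'):
    g=cv2.cvtColor(load(n)['frame'],cv2.COLOR_BGR2GRAY)[:,285:310].mean(1);gr=np.abs(np.diff(g));print(n,140+np.argmax(gr[140:165]),225+np.argmax(gr[225:255]))
E
```

```text
[0.61929266 0.0843496  0.18326553] [7.59745232e-06 1.76988226e-05 1.57007755e-05] 16.375 0.29631530426103075 0.0014609670995509077
[0.67788442 0.64787054] [-0.0481046  -0.04850108] 0.6628774783452187
stick px change 1.6821637426900584
w10 152 240
w11 151 239
w12 151 239
w14 151 242
```

View pics/w14.png

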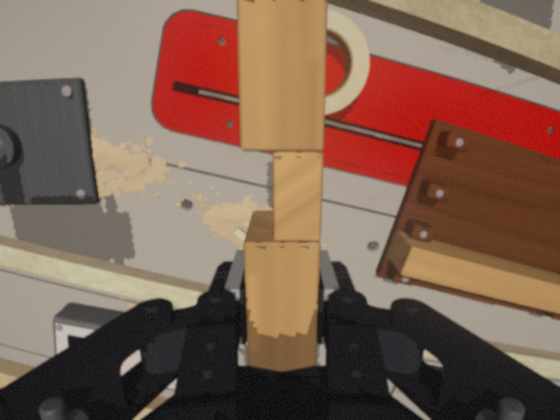

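```bash
python3 - <<'E'
from rig import arm
print(arm.close_job())
E
```

```text
the job is handed in; nothing more can be done
None
```

I pressed the bar key, then the round key, and the job is handed in at 16.4 s with the grooved stick held in front of the lens. I never touched the square key.

**Keys:** Each key was pushed until the fingertips stood about 5 mm down at 12–13 N, well over the 4 N that holds a key fully down. Both were released and look up in the next wrist picture, but I did not measure their travel directly.

**Hold:** The stick was lifted from the nest and turned so the groove faces the lens, upright and level within about 0.1° by the tool pose. It sits in the fingers as it did when gripped, to about 2 pixels.

| Check | Measured | Wanted |
|---|---|---|
| Stick yaw | 13.35° | about 13.3° (single edge fits 12–14.5°) |
| Groove from lens axis, sideways | about 1 mm | 0 |
| Groove to lens | 130–131.5 mm | 130 mm |
| Groove centre height | 180.6 mm | 180 mm |

**Disagreements:**
- The arm's own readings put the stick about 1 mm closer to the planned position sideways than the picture does. I left that, since the calibration is only good to about 2 mm.
- If the camera's foot is centred on its origin, the lens would be about 8 mm further back than I measured from the lens rim. I used the rim, since the distance is asked from the lens itself.

The plain stick is still in its channel. The tape, calliper, sanding block and other items were not touched, and the tape and plain stick showed no movement in the last picture.

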